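# Pack the finish samples and latch the case

### The job

Pack the stain samples for the customer: slide every sample board straight up out of the drying rack by its bare top edge and stand it in a groove of its own in the open wooden case, fully down and always kept upright, and stand the tin of stain upright in the wide compartment beside them. When all are in, shut the lid fully and swing the hasp down over the staple until it lies home against the front. Leave the other things on the bench where they are.

Things in the scene. Friction and masses are not known exactly. Their poses are not given: they have to be found in the camera images.
- board0_centre (a point): Centre of a loose plywood sample board, 90 mm wide (x of the point) x 9 mm thick (y) x 120 mm tall (z up), 75 g: stained, with a bare 26 mm strip along the top edge to hold it by. It stands in a groove of the drying rack at the start; its top edge is 60 mm above this point. There are 2 or 3 boards, all alike in size; an absent one reads None.
- board1_centre (a point): Centre of a loose plywood sample board, 90 mm wide (x of the point) x 9 mm thick (y) x 120 mm tall (z up), 75 g: stained, with a bare 26 mm strip along the top edge to hold it by. It stands in a groove of the drying rack at the start; its top edge is 60 mm above this point. There are 2 or 3 boards, all alike in size; an absent one reads None.
- board2_centre (a point): Centre of a loose plywood sample board, 90 mm wide (x of the point) x 9 mm thick (y) x 120 mm tall (z up), 75 g: stained, with a bare 26 mm strip along the top edge to hold it by. It stands in a groove of the drying rack at the start; its top edge is 60 mm above this point. There are 2 or 3 boards, all alike in size; an absent one reads None.
- board3_centre (a point): Centre of a loose plywood sample board, 90 mm wide (x of the point) x 9 mm thick (y) x 120 mm tall (z up), 75 g: stained, with a bare 26 mm strip along the top edge to hold it by. It stands in a groove of the drying rack at the start; its top edge is 60 mm above this point. There are 2 or 3 boards, all alike in size; an absent one reads None.
- rack: Low wooden drying rack, fixed, 134 x 206 mm (x, y) and 70 mm high; origin at the centre of its underside. Two grooved runners stand on a 10 mm base; four grooves at y = -66, -22, +22 and +66 mm hold boards with their faces towards +-y of the rack. Each groove is 12 mm wide and 60 mm deep and takes the outer 10 mm of the board's two upright edges, so a board must rise 60 mm straight up before it is free.
- case: Wooden sample case, fixed, open with its lid standing up at the back; origin at the centre of its underside, front towards -x of its frame, 134 mm deep (x), 278 mm long (y), rim 110 mm high, walls 7 mm. Inside, three grooves for boards at y = -107, -62 and -17 mm, between two runners that end 70 mm above the bench; at +y, behind a divider 78 mm high, a compartment for the tin.
- bay0 (a point): Middle of the floor of a board groove in the case, 8 mm above the bench. The groove is 16 mm wide (y), lies along x, takes a 90 mm wide board with 2 mm to spare at each end, and is 62 mm deep; a board fully down has its centre 60 mm above this point and its top edge 18 mm above the rim. Free or taken, the three are alike.
- bay1 (a point): Middle of the floor of a board groove in the case, 8 mm above the bench. The groove is 16 mm wide (y), lies along x, takes a 90 mm wide board with 2 mm to spare at each end, and is 62 mm deep; a board fully down has its centre 60 mm above this point and its top edge 18 mm above the rim. Free or taken, the three are alike.
- bay2 (a point): Middle of the floor of a board groove in the case, 8 mm above the bench. The groove is 16 mm wide (y), lies along x, takes a 90 mm wide board with 2 mm to spare at each end, and is 62 mm deep; a board fully down has its centre 60 mm above this point and its top edge 18 mm above the rim. Free or taken, the three are alike.
- tin_centre (a point): Centre of the loose tin of stain, a round tin 68 mm across and 84 mm tall, about 0.33 kg, standing on the bench at the start; this point is 41 mm above its underside. Its height axis is z.
- tin_place (a point): Middle of the padded floor of the tin compartment, 36 mm above the bench; the compartment is 118 mm (y) x 120 mm (x) with the rim 74 mm above this floor, so the standing tin rises 8 to 10 mm above the rim. There is room for fingers on any side of the tin.
- lid (a joint): Angle of the lid about its hinge along the back top edge of the case: 0 shut, 1.7 to 1.85 (a little past upright) at the start, 1.9 the limit. A friction stay (0.4 N m, about 3 N at the front edge) holds it wherever it is left, so it must be brought all the way down.
- lid_hinge (a point): Middle of the lid's hinge line, at the back top edge of the case; its y axis lies along the hinge, and its frame turns with the lid.
- lid_edge (a point): Middle of the upper front edge of the lid, on the outside: with the lid shut 134 mm in front of the hinge line and 31 mm above it. The lid is a 278 mm long, 134 mm deep, 31 mm high cover, its top 141 mm above the bench when shut. The hasp sits at the middle of its front, so push or drag the lid at least 45 mm to either side of this point.
- hasp (a joint): Angle of the hasp strap on the lid's front: 0 when it hangs flat down the front of the shut case with the staple through its slot; about 1.57 is straight out, 2.2 the limit. It starts at 1.5 to 2.0, is a little stiff (0.035 N m, under 1 N at its end) and stays where it is left.
- hasp_hinge (a point): Middle of the hasp's hinge pin, on the lid's front, 4 mm off its face and 118 mm above the bench when the lid is shut; its frame turns with the hasp.
- hasp_lip (a point): Turned-out lip at the free end of the steel hasp strap, 61.5 mm from its hinge. The strap is 40 mm wide and 4 mm thick with a 12 x 30 mm slot; when closed it hangs from 118 down to 56 mm above the bench, and the lip stands out 20 mm from the case's front, farther than the staple. Press the strap home above or beside the staple, or by the lip; lower down, a wide gripper body may meet the lid.
- staple (a point): Outermost point of the fixed steel staple on the middle of the case's front, 77 mm above the bench, standing out 13 mm; it is 21 mm tall and 4 mm wide.
- spray_can: A spray can standing or lying by; leave it where it is.
- tape_measure: A tape measure standing or lying by; leave it where it is.
- level: A level standing or lying by; leave it where it is.
- tape_roll: A roll of tape standing or lying by; leave it where it is.

How it is judged (in metres and radians):
On the way, in this order (a step that is already met when the one before it is completed fails the run):
1. every board stands fully down in a groove of the case and the tin stands in its compartment ((y of board0_centre in the frame of case between -0.117 and -0.097 m or y of board0_centre in the frame of case between -0.072 and -0.052 m or y of board0_centre in the frame of case between -0.027 and -0.007 m) and x of board0_centre in the frame of case between -0.01 and 0.01 m and z of board0_centre in the frame of case between 0.062 and 0.074 m and angle between each of board0_centre, board1_centre, board2_centre, board3_centre's own z axis and vertical below 0.2 rad and (y of board1_centre in the frame of case between -0.117 and -0.097 m or y of board1_centre in the frame of case between -0.072 and -0.052 m or y of board1_centre in the frame of case between -0.027 and -0.007 m) and x of board1_centre in the frame of case between -0.01 and 0.01 m and z of board1_centre in the frame of case between 0.062 and 0.074 m and (y of board2_centre in the frame of case between -0.117 and -0.097 m or y of board2_centre in the frame of case between -0.072 and -0.052 m or y of board2_centre in the frame of case between -0.027 and -0.007 m) and x of board2_centre in the frame of case between -0.01 and 0.01 m and z of board2_centre in the frame of case between 0.062 and 0.074 m and (y of board3_centre in the frame of case between -0.117 and -0.097 m or y of board3_centre in the frame of case between -0.072 and -0.052 m or y of board3_centre in the frame of case between -0.027 and -0.007 m) and x of board3_centre in the frame of case between -0.01 and 0.01 m and z of board3_centre in the frame of case between 0.062 and 0.074 m and y of tin_centre in the frame of case between 0.043 and 0.103 m and x of tin_centre in the frame of case between -0.032 and 0.032 m and z of tin_centre in the frame of case between 0.069 and 0.085 m and angle between tin_centre's own z axis and vertical below 0.15 rad), for 0.3 s.
2. the lid is shut (value of joint lid below 0.04 rad), for 0.3 s.
3. the hasp is swung home over the staple (value of joint lid below 0.04 rad and value of joint hasp below 0.2 rad), for 0.3 s.
At the end, for the whole second after the job is handed in: Each board upright (0.2 rad) in a groove of the case, within 10 mm of its middle and 6 mm of fully down; the tin upright on its compartment floor; the lid shut (0.04 rad), the hasp closed (0.2 rad); all at rest (all of step 1 and all of step 3 and linear speed of each of board0, board1, board2, board3, tin below 0.05 m/s); the robot touches nothing.
It fails at once if a board is tipped over (more than 1 rad from upright) (angle between any of board0_centre, board1_centre, board2_centre, board3_centre's own z axis and vertical above 1 rad).
It fails at once if a thing standing by (spray can, tape measure, level, roll of tape) is moved more than 4 cm (distance of any of spray_can, tape_measure, level, tape_roll from where it was at the start of the episode above 0.04 m).
Of board0, board1, board2, board3 only 2 to 3 are there at a start; the rules pass over those that are not, and their reading is None.
At some moment in a run one of tin may be knocked a few centimetres aside while the robot is not near it.
It also fails if it takes over 208 s, if anything falls off the work surface, if the arm or the gripper's body presses on something with over 40 N, if the wrist force passes 120 N, or if a joint passes its speed limit or range.

### The arm

A 6-joint arm with a two-finger parallel gripper is mounted at the origin on a cart in front of the work surface, level with it; the furniture and walls round the work are solid. World frame = base frame: x ahead of the robot, y to its left, z up, the work surface at z = 0. Lengths are in mm, angles in rad, forces in N, time in s.
With the tool pointing down it reaches from about 350 to 925 mm from the base axis. Payload 6.4 kg.
Tool frame: the origin (TCP) lies on the centre line of the jaws, within the pads' length; the fingertips stand ahead of it and the grasp point (between the pads) lies 8 mm behind it (tip_extent is the z of the fingertips in the tool frame, in mm); z points along the fingers, y is the line along which they close (so a half turn about z gives the same grasp; the last joint's range is limited). The gripper opens to 85 mm and grips with 20 to 120 N. Pads are 22 mm wide; open, the fingers measure 114 mm over their backs; the gripper's body (76 mm by 85 mm) begins 54 mm behind the grasp point. The pads swing forward as they close: fully open they stand 13 mm farther back than shut.
Start: joints at [-1.438, 0.245, 1.558, -0, 1.339, -0.174], TCP at [196.311, -619.658, 242.29] pointing down, gripper open.
Joint ranges: [-3.13, 3.13], [-1.02, 2.26], [0.13, 2.54], [-0.95, 4.09], [0.21, 2.88], [-2.74, 2.74]. Speed limits (rad/s): [2.57, 2.57, 3.14, 3.14, 3.14, 3.14].

### API

Orientations are given as a unit quaternion [x, y, z, w].
In Python, from plant import sense, grab_frame, camera_params, sign_off, tip_extent gives the robot as it stands. The module is installed in compiled form; this text tells all that it offers.
- The arm moves only by the shell command python3 -m inch 'ROWS' [FORCE]. ROWS is a JSON object of lists of equal length, an entry for each row: "offset": the shift along the tool's x, y, z in mm, a list of three; "spin": the turn about the tool's z in units of 8 degrees (1.0 is 8 degrees); "jaw": the closure, from 0 (fully open) to 1 (shut). A call has 1 to 12 rows; each row shifts and turns the commanded pose from where the row before left it, along the tool's axes as they then stand; what a row does not reach is not made up. A row lasts 1/10 s, in which the tool goes at most 50 mm and 8.59 degrees, less where a joint would pass 70% of its speed; a pose out of reach is approached as far as the arm can. A call is refused whole if a number of a shift passes 50 or a number of a turn 1, either way. A call with a gripper value outside its range is refused whole. The fingers move at their own pace and stop on an object; FORCE is the grip in N (left out, the last holds). Time passes only in rows, so rows that do not move let the fingers close. It gives the time, the measured TCP pose, the force, the opening and the grip force at its end, in the units of the state.
- sense(): the state, without advancing time (a new reading comes with each control period).
- grab_frame(name): name is "scene" or "side" or "wrist"; returns the picture (384x512x3 uint8, red, green, blue); there is no depth.
- camera_params(name): a dict with "vfov" (degrees; the focal length in pixels is half the picture's height over the tangent of half this angle, whatever the lens; pixels are square), "cx", "cy" (the principal point, pixels), "world_to_cam" (4x4, takes a point from world to camera coordinates); the wrist camera has in their place "tool_from_camera" (4x4, takes a point from camera to tool coordinates, whose origin is the TCP and whose axes are the flange's). Camera axes: x right, y down, z forward; pixel columns grow to the right and rows downward; lengths in mm; the calibration is good to about 2 mm. A picture is of the moment at which its call begins: read the wrist's pose just before it. camera_params takes no time and is no camera call.
- sign_off(): hands the job in; it is judged then, once.
The state is a dict: "time_s": time; "joint_pos": joint angles; "dq": joint speeds; "effort": joint torques, N m; "tcp_pos": TCP position; "tool_rot": TCP orientation; "wrist_force": force on the tool from outside, world axes, zero at the start; "moment": the same for the moment, N m; "gripper_width": opening from 0.0 (shut) to 1.0 (fully open); "finger_force": force on a finger pad.
Only numpy, scipy, OpenCV 4.12 (cv2) and the standard library are available. Lean on these libraries where they do the work, as an engineer would, in place of code of your own. Each camera call takes 0.05 s, during which the arm holds its last target. There are 200 camera calls.

## Working session

There is one attempt and no reset: what is moved stays moved. The work goes in short steps, Python scripts to look and compute and a shell command to move; the robot and the scene stay as the last step left them, time stands still between calls to the robot, and variables do not carry over. Pictures are saved under pics/ and viewed, at most 14 in all, crops included, and the job is handed in when it is done.

```bash
mkdir -p pics
cat > h.py <<'E'
import numpy as np,cv2
from plant import *
from scipy.spatial.transform import Rotation as R
def snap(name,fn):
    im=grab_frame(name); cv2.imwrite('pics/'+fn,im[:,:,::-1]); return im
def K(p,h=384):
    return h/2/np.tan(np.radians(p['vfov'])/2)
def w2c(name):
    p=camera_params(name)
    if name!='wrist': return p,np.array(p['world_to_cam'])
    s=sense();T=np.eye(4);T[:3,:3]=R.from_quat(s['tool_rot']).as_matrix();T[:3,3]=s['tcp_pos']
    return p,np.linalg.inv(T@np.array(p['tool_from_camera']))
def ray(name,u,v,pw=None):
    p,W=pw or w2c(name);f=K(p);C=np.linalg.inv(W)
    d=C[:3,:3]@np.array([(u-p['cx'])/f,(v-p['cy'])/f,1]);return C[:3,3],d
def onz(name,u,v,z,pw=None):
    o,d=ray(name,u,v,pw);return o+d*(z-o[2])/d[2]
def proj(name,P,pw=None):
    p,W=pw or w2c(name);q=W[:3,:3]@np.array(P)+W[:3,3];f=K(p);return q[:2]/q[2]*f+[p['cx'],p['cy']]
E
python3 - <<'E'
from h import *
a=snap('scene','a.png');b=snap('side','b.png');c=snap('wrist','c.png')
for n in('scene','side','wrist'):
    p=camera_params(n);print(n,{k:np.round(v,3).tolist() for k,v in p.items() if not isinstance(v,str)})
s=sense();print(s,tip_extent)
E
```

```text
scene {'vfov': 56.152, 'cx': 256.489, 'cy': 190.83, 'world_to_cam': [[-0.961, -0.276, -0.017, 604.247], [-0.188, 0.699, -0.69, 175.552], [0.202, -0.66, -0.724, 1183.279], [0.0, 0.0, 0.0, 1.0]]}
side {'vfov': 43.504, 'cx': 253.66, 'cy': 195.596, 'world_to_cam': [[0.992, -0.123, -0.005, -584.977], [-0.091, -0.704, -0.704, 162.637], [0.083, 0.699, -0.71, 1589.48], [0.0, 0.0, 0.0, 1.0]]}
wrist {'vfov': 63.555, 'cx': 252.828, 'cy': 191.729, 'tool_from_camera': [[0.0, -0.965, -0.263, 66.824], [1.0, -0.0, 0.001, -0.003], [-0.001, -0.263, 0.965, -130.522], [0.0, 0.0, 0.0, 1.0]]}
{'time_s': 0.15, 'joint_pos': array([-1.43808469e+00,  2.45677265e-01,  1.55874216e+00,  9.46876490e-06,
        1.33871813e+00, -1.74126681e-01]), 'dq': array([ 0.00015332, -0.00088952, -0.00552816,  0.00115688, -0.00032352,
        0.00125254]), 'effort': array([-4.37323588e-04, -4.29985821e+01, -3.26553833e+01, -1.86047364e-04,
        3.50679686e-03,  2.08766909e-05]), 'tcp_pos': array([ 196.26505798, -619.22239694,  241.41396043]), 'tool_rot': array([ 9.88254219e-01,  1.52816892e-01,  2.06000006e-05, -7.72188630e-04]), 'wrist_force': array([ 0.48396169,  0.77281557, -0.52840856]), 'moment': array([-0.04771513,  0.02290009,  0.03127578]), 'finger_force': 0.0, 'gripper_width': 0.9975435711432631} 11.0
```

View pics/a.png

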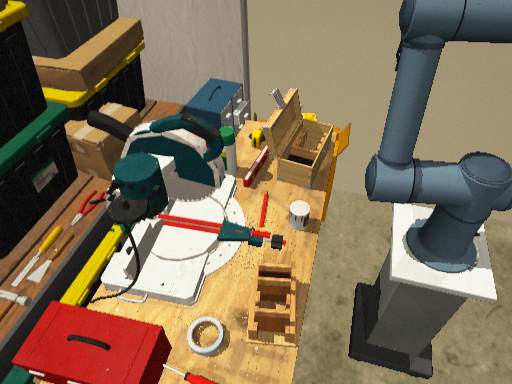

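View pics/b.png

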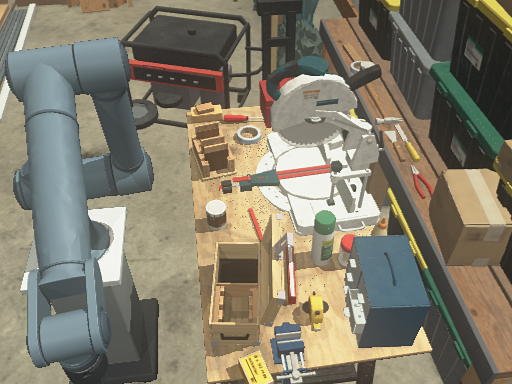

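Scene: rack near (272,305), tin (300,213), case (305,150) with lid open toward the bench's far side. Side: rack (212,150), tin (216,213), case (237,290). I need larger crops of rack and case.

Run:
```python
import cv2,numpy as np
a=cv2.imread('pics/a.png');b=cv2.imread('pics/b.png')
f=lambda i,x0,y0,w,h,s:cv2.resize(i[y0:y0+h,x0:x0+w],None,fx=s,fy=s,interpolation=cv2.INTER_CUBIC)
A=f(a,230,80,130,100,3);A2=f(a,230,255,130,100,3)
B=f(b,170,95,130,100,3);B2=f(b,190,225,130,100,3)
cv2.imwrite('pics/d.png',np.vstack([np.hstack([A,A2]),np.hstack([B,B2])]))
```

```text
(no output)
```

View pics/d.png

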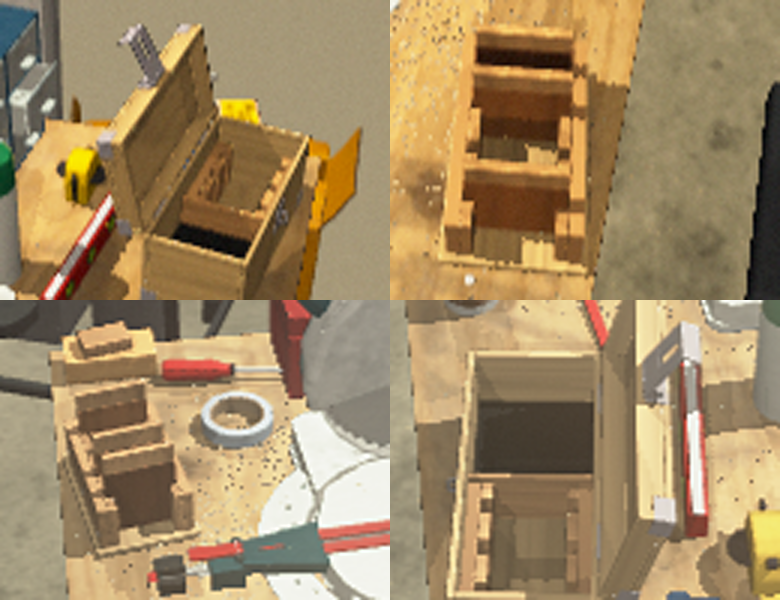

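Run:
```python
from h import *
for n,u,v,z,l in [('scene',274,305,70,'rack'),('side',212,150,70,'rack'),('scene',299,224,0,'tin base'),('side',216,206,82,'tin top'),('side',237,290,110,'case'),('scene',305,150,110,'case')]:
    print(l,n,onz(n,u,v,z).round())
```

```text
rack scene [468. 385.  70.]
rack side [474. 345.  70.]
tin base scene [464.  39.   0.]
tin top side [469.  39.  82.]
case side [ 505. -315.  110.]
case scene [ 502. -227.  110.]
```

The crops show three boards in the rack (bare top strips near scene px (275,264), (275,278), (275,309)), an empty case with three grooves at the -y end, and the tin compartment at +y; the hasp sticks out of the raised lid at about scene (277,97).

Run:
```python
from h import *
for n,u,v in [('scene',275,265),('scene',275,279),('scene',275,310),('side',207,123),('side',213,139),('side',220,145)]:
    print(n,onz(n,u,v,130).round())
# case rim corners from crops
def cr(x,y,ox,oy,px,py): return ox+(x-px)/3,oy+(y-py)/3
for l,x,y in [('side outer +y front',470,352),('+y back',603,352),('-y front?',450,600),('divider front',470,475),]:
    u,v=cr(x,y,190,225,390,300);print(l,u,v,onz('side',u,v,110).round())
for l,x,y in [('+y back rim',145,240),('+y front',247,262),('-y front',310,137),('-y back',218,118)]:
    u,v=cr(x,y,230,80,0,0);print(l,u,v,onz('scene',u,v,110).round())
```

```text
scene [487. 300. 130.]
scene [477. 342. 130.]
scene [456. 426. 130.]
side [464. 435. 130.]
side [481. 335. 130.]
side [504. 297. 130.]
side outer +y front 216.66666666666666 242.33333333333334 [ 460. -139.  110.]
+y back 261.0 242.33333333333334 [ 593. -156.  110.]
-y front? 210.0 325.0 [ 424. -414.  110.]
divider front 216.66666666666666 283.3333333333333 [ 450. -286.  110.]
+y back rim 278.3333333333333 160.0 [ 585. -146.  110.]
+y front 312.3333333333333 167.33333333333331 [ 459. -139.  110.]
-y front 333.3333333333333 125.66666666666666 [ 420. -407.  110.]
-y back 302.6666666666667 119.33333333333334 [ 548. -418.  110.]
```

```bash
cat >> h.py <<'E'
def go(x,y,z,th=None):
    s=sense();M=R.from_quat(s['tool_rot']).as_matrix();t=np.arctan2(M[1,0],M[0,0])
    d=M.T@(np.array([x,y,z])-s['tcp_pos']);o='tool d %s |d|=%.0f'%(d.round(1),np.linalg.norm(d))
    if th is not None: o+='  spin(after) %.2f units'%(-np.degrees((th-t+np.pi)%(2*np.pi)-np.pi)/8)
    print('th %.3f pos %s F %s j6 %.2f w %.2f t %.1f tiltz %.3f'%(t,s['tcp_pos'].round(1),s['wrist_force'].round(1),s['joint_pos'][5],s['gripper_width'],s['time_s'],M[2,2]),o)
E
python3 -m inch '{"offset":[[37,-24,-14],[37,-24,-14],[37,-24,-14],[37,-24,-14],[37,-24,-14],[37,-24,-14],[37,-24,-14],[37,-24,-14],[37,-24,-14],[37,-24,-14]],"spin":[0,0,0,0,0,0,0,0,0,0],"jaw":[0,0,0,0,0,0,0,0,0,0]}'
python3 -m inch '{"offset":[[0,0,0],[0,0,0],[0,0,0],[0,0,0],[0,0,0],[0,0,0],[0,0,0],[0,0,0],[0,0,0],[0,0,0]],"spin":[-1,-1,-1,-1,-1,-1,-1,-1,-1,-1],"jaw":[0.66,0.66,0.66,0.66,0.66,0.66,0.66,0.66,0.66,0.66]}'
python3 -m inch '{"offset":[[0,0,0],[0,0,0],[0,0,0],[0,0,0],[0,0,0],[0,0,0],[0,0,0],[0,0,0],[0,0,0],[0,0,0],[0,0,0]],"spin":[-1,-1,-1,-1,-1,-1,-1,-1,-1,-0.3,0],"jaw":[0.66,0.66,0.66,0.66,0.66,0.66,0.66,0.66,0.66,0.66,0.66]}'
python3 -c "
from h import *
go(480,-280,380,3.006);snap('wrist','e.png');print(camera_params('wrist')['tool_from_camera'])"
```

```text
time_s: 1.15
tcp_pos: [477.3, -277.4, 382.6]
tool_rot: [0.988, 0.153, -0.0, -0.0]
wrist_force: [0.9, -0.8, -0.3]
gripper_width: 1.0
finger_force: 0.0
time_s: 2.15
tcp_pos: [476.4, -279.0, 381.9]
tool_rot: [0.657, 0.754, 0.0, -0.0]
wrist_force: [0.4, -0.8, -0.7]
gripper_width: 0.339
finger_force: 0.0
time_s: 3.25
tcp_pos: [476.4, -279.0, 381.9]
tool_rot: [0.07, 0.998, 0.0, -0.0]
wrist_force: [-0.3, -0.1, -0.5]
gripper_width: 0.338
finger_force: 0.0
th 3.001 pos [ 476.4 -279.   381.9] F [-0.3 -0.1 -0.5] j6 -2.17 w 0.34 t 3.2 tiltz -1.000 tool d [-3.7 -0.5  1.9] |d|=4  spin(after) -0.03 units
[[ 7.71251234e-05 -9.65273209e-01 -2.61242467e-01  6.55699348e+01]
 [ 9.99998970e-01  4.48832321e-04 -1.36318101e-03  2.89398107e-01]
 [ 1.43309617e-03 -2.61242093e-01  9.65272249e-01 -1.30522202e+02]
 [ 0.00000000e+00  0.00000000e+00  0.00000000e+00  1.00000000e+00]]
```

View pics/e.png

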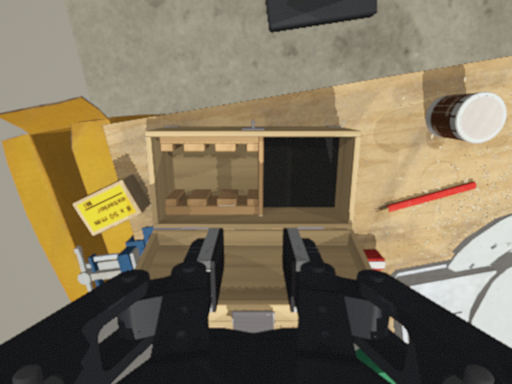

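Wrist view: case square to the picture; front rim corners (149,130) and (359,131), hinge line at row ~227, divider at column 261, tin top circle centre (484,118). Lid leans back, hasp at (253,320).

Run:
```python
from h import *
im=cv2.imread('pics/e.png')
pw=w2c('wrist')
P={k:onz('wrist',u,v,110,pw).round(1) for k,(u,v) in dict(fl=(149,129.5),fr=(359.5,130.5),bl=(152,226),br=(355,226),div=(261,175)).items()};print(P)
print('tin top',onz('wrist',484,118,84,pw).round(1))
# runner tooth tops (z=70): left/right edges of teeth at row 198 by gradient
g=cv2.cvtColor(im,cv2.COLOR_BGR2GRAY)
for r in(147,196,200): print(r,g[r,158:262].tolist())
cv2.imwrite('pics/f.png',cv2.resize(im[110:250,130:380],None,fx=3.2,fy=3.2,interpolation=cv2.INTER_CUBIC))
```

```text
{'fl': array([ 419.2, -405. ,  110. ]), 'fr': array([ 458.2, -139.1,  110. ]), 'bl': array([ 548.4, -430.7,  110. ]), 'br': array([ 587.8, -152. ,  110. ]), 'div': array([ 498. , -271.4,  110. ])}
tin top [468.1  35.9  84. ]
147 [107, 105, 123, 172, 189, 188, 188, 187, 186, 184, 183, 182, 182, 174, 143, 105, 91, 75, 62, 66, 77, 89, 96, 102, 100, 124, 175, 192, 191, 194, 195, 197, 195, 195, 193, 194, 194, 191, 188, 187, 186, 185, 186, 191, 194, 183, 145, 95, 72, 76, 89, 100, 103, 104, 101, 99, 111, 159, 194, 201, 200, 197, 196, 197, 196, 194, 195, 195, 192, 190, 188, 186, 185, 186, 189, 193, 189, 153, 99, 93, 97, 99, 100, 98, 97, 98, 98, 91, 123, 180, 198, 200, 199, 198, 196, 185, 178, 175, 175, 161, 135, 161, 180, 184]
196 [96, 100, 100, 95, 97, 95, 95, 95, 94, 87, 82, 76, 79, 80, 80, 82, 80, 81, 79, 83, 84, 87, 83, 76, 65, 64, 69, 71, 73, 72, 73, 76, 81, 83, 81, 81, 83, 81, 78, 80, 80, 78, 82, 79, 81, 80, 80, 80, 83, 85, 85, 78, 65, 67, 71, 74, 73, 73, 71, 73, 78, 85, 89, 88, 89, 85, 86, 85, 86, 85, 84, 84, 83, 82, 81, 79, 79, 83, 84, 73, 70, 70, 72, 72, 71, 72, 71, 72, 73, 75, 75, 75, 77, 78, 78, 78, 76, 77, 76, 75, 92, 122, 134, 131]
200 [95, 100, 100, 99, 97, 95, 95, 106, 118, 120, 120, 122, 123, 122, 120, 120, 119, 116, 97, 86, 81, 72, 62, 66, 68, 69, 69, 69, 75, 108, 127, 130, 133, 138, 137, 137, 136, 133, 135, 132, 135, 132, 130, 128, 129, 126, 129, 123, 104, 84, 71, 67, 70, 70, 70, 69, 70, 69, 82, 120, 140, 141, 140, 138, 137, 135, 136, 133, 131, 134, 132, 133, 129, 128, 127, 126, 126, 123, 105, 75, 70, 70, 74, 72, 72, 71, 69, 71, 77, 111, 129, 136, 136, 137, 135, 123, 112, 110, 109, 102, 100, 119, 134, 132]
```

View pics/f.png

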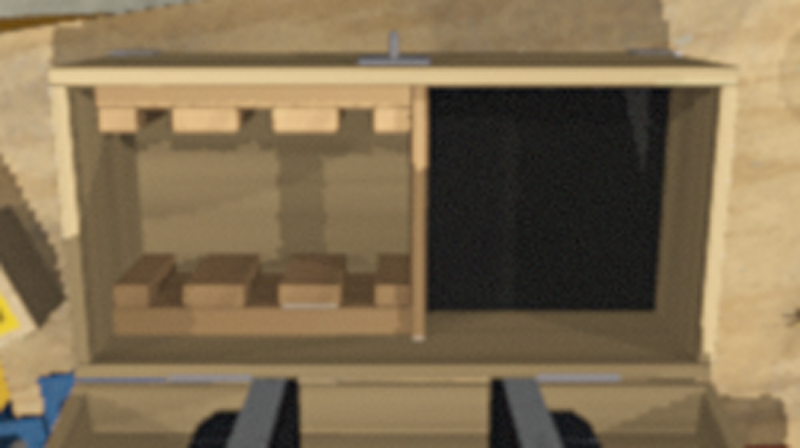

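Run:
```python
from h import *
pw=w2c('wrist')
for a,b in zip((177.8,209.3,240.7),(181.6,211.3,241.3)):
    f=onz('wrist',a,147,70,pw);k=onz('wrist',b,201,70,pw);print(f.round(1),k.round(1),((f+k)/2).round(1),np.arctan2(*(k-f)[[1,0]]).round(3))
c=np.array([504,-279.5]);yaw=-.143
for yaw in(-.138,-.145):
  x=np.array([np.cos(yaw),np.sin(yaw)]);y=np.array([-x[1],x[0]])
  for g in(-107,-62,-17,73): print(yaw,g,(c+g*y).round(1))
```

```text
[ 449.7 -383.4   70. ] [ 529.2 -394.1   70. ] [ 489.5 -388.7   70. ] -0.133
[ 456. -339.   70.] [ 535.5 -350.2   70. ] [ 495.7 -344.6   70. ] -0.14
[ 462.2 -294.7   70. ] [ 541.7 -305.9   70. ] [ 502.  -300.3   70. ] -0.14
-0.138 -107 [ 489.3 -385.5]
-0.138 -62 [ 495.5 -340.9]
-0.138 -17 [ 501.7 -296.3]
-0.138 73 [ 514.  -207.2]
-0.145 -107 [ 488.5 -385.4]
-0.145 -62 [ 495.  -340.8]
-0.145 -17 [ 501.5 -296.3]
-0.145 73 [ 514.5 -207.3]
```

```bash
python3 -m inch '{"offset":[[7,45,-1],[7,45,-1],[7,45,-1],[7,45,-1],[7,45,-1],[7,45,-1],[7,45,-1],[7,45,-1],[7,45,-1],[7,45,-1]],"spin":[0,0,0,0,0,0,0,0,0,0],"jaw":[0.66,0.66,0.66,0.66,0.66,0.66,0.66,0.66,0.66,0.66]}'
python3 -m inch '{"offset":[[7,45,-1],[7,45,-1],[7,45,-1],[7,45,-1],[0,0,0],[0,0,0],[0,0,0],[0,0,0]],"spin":[0,0,0,0,-1,-1,-0.7,0],"jaw":[0.66,0.66,0.66,0.66,0.66,0.66,0.66,0.66]}'
python3 -c "
from h import *
go(465,365,400,3.367);im=snap('wrist','g.png');
cv2.imwrite('pics/g2.png',cv2.resize(im[60:260,130:400,::-1],None,fx=2.9,fy=2.9,interpolation=cv2.INTER_CUBIC))"
```

```text
time_s: 4.3
tcp_pos: [469.6, 178.1, 392.4]
tool_rot: [0.07, 0.998, 0.0, 0.0]
wrist_force: [0.4, -0.5, 0.6]
gripper_width: 0.343
finger_force: 0.0
time_s: 5.1
tcp_pos: [467.3, 358.5, 396.0]
tool_rot: [-0.118, 0.993, -0.0, -0.0]
wrist_force: [0.0, 0.7, 0.4]
gripper_width: 0.342
finger_force: 0.0
th -2.905 pos [467.3 358.5 396. ] F [0.  0.7 0.4] j6 -1.34 w 0.34 t 5.1 tiltz -1.000 tool d [ 0.7  6.8 -4. ] |d|=8  spin(after) 0.08 units
```

View pics/g2.png

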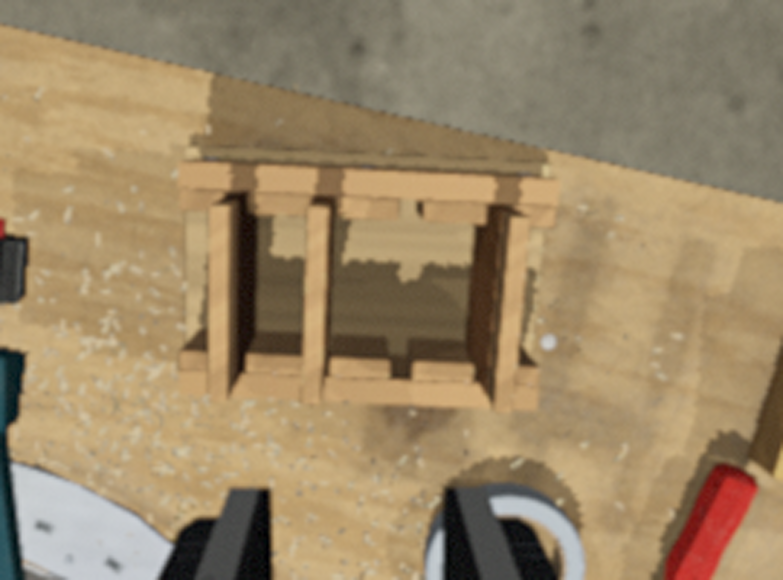

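Three boards (A, B, C) seen on edge in the crop: A from (222,202) to (221,396), B (318,203)–(314,402), C (515,210)–(505,407); third groove empty.

Run:
```python
from h import *
pw=w2c('wrist')
for n,(a,b) in dict(A=((222,201),(221,397)),B=((318,202),(314,402)),C=((515,210),(505,408))).items():
    f,k=[onz('wrist',130+(u-.5)/2.9,60+v/2.9,130,pw) for u,v in(a,b)]
    print(n,f.round(1),k.round(1),((f+k)/2).round(1),np.hypot(*(k-f)[:2]).round(1),np.arctan2(*(k-f)[[1,0]]).round(3))
m=np.array([482,295]);go(0,0,0)
```

```text
A [442.4 292.  130. ] [529.3 308.7 130. ] [485.9 300.4 130. ] 88.5 0.19
B [433.1 332.6 130. ] [521.7 350.8 130. ] [477.4 341.7 130. ] 90.4 0.203
C [416.6 416.6 130. ] [504.1 437.  130. ] [460.3 426.8 130. ] 89.8 0.229
th -2.907 pos [467.4 358.4 396.1] F [-0.5  0.  -0. ] j6 -1.34 w 0.34 t 5.2 tiltz -1.000 tool d [ 537.7 -240.   396.3] |d|=710
```

```bash
python3 -m inch '{"offset":[[-2.2,17,35],[-2.2,17,35],[-2.2,17,35],[-2.2,17,35],[0,0,35],[0,0,35],[0,0,30],[0,0,0],[0,0,0]],"spin":[0,0,0,0,0.2,0,0,0,0],"jaw":[0.66,0.66,0.66,0.66,0.66,0.66,0.66,0.66,0.66]}'
python3 -c "
from h import *
go(460.3,426.8,115,-2.936);im=snap('wrist','i.png')"
```

```text
time_s: 6.05
tcp_pos: [460.2, 426.5, 156.7]
tool_rot: [-0.104, 0.995, -0.0, -0.0]
wrist_force: [-0.0, 0.4, -0.4]
gripper_width: 0.345
finger_force: 0.0
th -2.934 pos [460.2 426.5 156.7] F [-0.   0.4 -0.4] j6 -1.21 w 0.34 t 6.0 tiltz -1.000 tool d [-0.1  0.2 41.7] |d|=42  spin(after) 0.01 units
```

View pics/i.png

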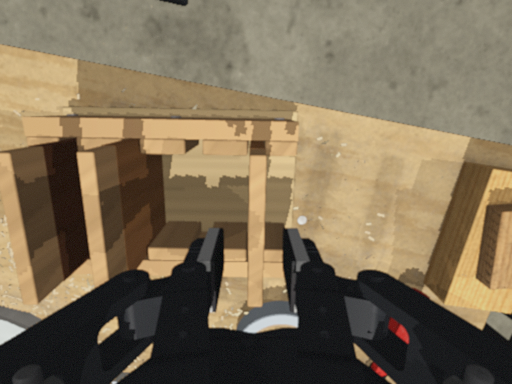

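Board C (258,150 to 256,300) is centred between the pads; descending and gripping.

```bash
python3 -m inch '{"offset":[[0,0,21],[0,0,21],[0,0,0],[0,0,0],[0,0,0],[0,0,0],[0,0,0],[0,0,0]],"spin":[0,0,0,0,0,0,0,0],"jaw":[0.66,0.66,0.66,1,1,1,1,1]}' 40
python3 -m inch '{"offset":[[0,0,-5],[0,0,-10],[0,0,-15],[0,0,-15],[0,0,-20],[0,0,-20],[0,0,-30],[0,0,-35],[0,0,0]],"spin":[0,0,0,0,0,0,0,0,0],"jaw":[1,1,1,1,1,1,1,1,1]}'
python3 -c "
from h import *
go(489,-388.9,265,3.0015)
M=R.from_quat(sense()['tool_rot']).as_matrix()
print(M.T@[485-460.3,-330-426.8,0],M.T@[-40,-430,0])"
```

```text
time_s: 6.9
tcp_pos: [461.4, 427.4, 116.9]
tool_rot: [-0.104, 0.995, 0.001, 0.002]
wrist_force: [0.4, -0.4, 6.1]
gripper_width: 0.096
finger_force: 43.2
time_s: 7.8
tcp_pos: [462.1, 427.8, 272.3]
tool_rot: [-0.104, 0.995, 0.002, 0.005]
wrist_force: [0.7, 1.0, -0.6]
gripper_width: 0.094
finger_force: 42.2
th -2.932 pos [462.1 427.8 272.3] F [ 0.7  1.  -0.6] j6 -1.21 w 0.09 t 7.8 tiltz -1.000 tool d [ 143.5 -804.4    3.2] |d|=817  spin(after) 2.50 units
[ 133.1144504  -745.40064703   -3.84037776] [ 128.48465964 -412.29168268   -2.69455502]
```

```bash
python3 -m inch '{"offset":[[4,-20,0],[6,-35,0],[8,-45,0],[8,-45,0],[8,-45,0],[8,-45,0],[8,-45,0],[8,-45,0],[8,-45,0],[8,-45,0],[8,-45,0],[8,-45,0]],"spin":[0,0,0,0,0,0,0,0,0,0,0,0],"jaw":[1,1,1,1,1,1,1,1,1,1,1,1]}'
python3 -m inch '{"offset":[[8,-45,0],[8,-45,0],[8,-45,0],[8,-45,0],[6,-35,0],[2,-20,0],[0,0,0],[0,0,0],[0,0,0],[0,0,0],[0,0,0]],"spin":[0,0,0,0,0,0,0.8,0.8,0.8,0.1,0],"jaw":[1,1,1,1,1,1,1,1,1,1,1]}'
python3 -c "
from h import *
go(489,-388.9,265,3.0015);im=snap('wrist','j.png')
print(R.from_quat(sense()['tool_rot']).as_matrix().round(4))"
```

```text
time_s: 9.0
tcp_pos: [475.9, -87.9, 264.7]
tool_rot: [-0.104, 0.995, -0.0, -0.0]
wrist_force: [1.0, 0.3, -0.5]
gripper_width: 0.097
finger_force: 42.2
time_s: 10.1
tcp_pos: [486.1, -324.1, 264.4]
tool_rot: [0.069, 0.998, 0.0, -0.0]
wrist_force: [0.0, -1.0, -1.2]
gripper_width: 0.095
finger_force: 42.2
th 3.004 pos [ 486.1 -324.1  264.4] F [ 0.  -1.  -1.2] j6 -2.21 w 0.10 t 10.1 tiltz -1.000 tool d [-11.7 -63.8  -0.6] |d|=65  spin(after) 0.02 units
[[-9.905e-01  1.376e-01 -5.000e-04]
 [ 1.376e-01  9.905e-01  2.000e-04]
 [ 6.000e-04  1.000e-04 -1.000e+00]]
```

View pics/j.png

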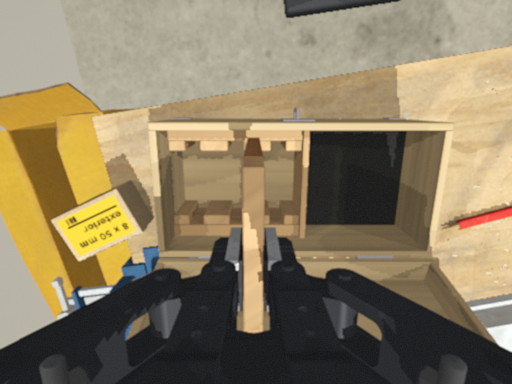

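Board held upright at centre column 253, bottom end above the case; case rim front row ~123, grooves visible at front runner row ~145. I re-measure the grooves from this closer view.

Run:
```python
from h import *
im=cv2.imread('pics/j.png');g=cv2.cvtColor(im,cv2.COLOR_BGR2GRAY).astype(int)
pw=w2c('wrist')
def edges(r,a,b):
    d=np.diff(g[r-1:r+2,a:b].mean(0));return [(a+i+.5,int(d[i])) for i in range(1,len(d)-1) if abs(d[i])>18 and abs(d[i])>=abs(d[i-1]) and abs(d[i])>abs(d[i+1])]
for r in(142,146,218,222,226): print(r,edges(r,165,310))
# x of rim: column profile at u=400 and 190
def ve(u,a,b):
    d=np.diff(g[a:b,u-1:u+2].mean(1));return [(a+i+.5,int(d[i])) for i in range(1,len(d)-1) if abs(d[i])>14 and abs(d[i])>=abs(d[i-1]) and abs(d[i])>abs(d[i+1])]
for u in(210,360,350): print(u,ve(u,110,275))
cv2.imwrite('pics/k.png',cv2.resize(im[110:270,140:340],None,fx=3.7,fy=3.7,interpolation=cv2.INTER_CUBIC))
```

```text
142 [(168.5, 39), (184.5, -39), (194.5, 23), (199.5, 44), (227.5, -50), (230.5, 20), (243.5, 26), (246.5, -49), (259.5, 66), (270.5, -39), (285.5, 61), (301.5, -39), (303.5, 43)]
146 [(168.5, 45), (184.5, -38), (199.5, 47), (227.5, -50), (242.5, 21), (245.5, -39), (260.5, 67), (270.5, -46), (285.5, 66), (300.5, -41), (302.5, 47)]
218 [(173.5, 18), (203.5, 28), (229.5, -28), (241.5, 51), (249.5, -30), (269.5, -31), (283.5, 32), (297.5, -20), (299.5, 30), (305.5, -54)]
222 [(203.5, 27), (228.5, -24), (242.5, 45), (249.5, -28), (268.5, -28), (283.5, 29), (297.5, -20), (299.5, 35), (305.5, -57)]
226 [(242.5, 36), (250.5, -30), (299.5, 27), (305.5, -33)]
210 [(118.5, -19), (121.5, 48), (129.5, -19), (140.5, 18), (150.5, -45), (200.5, -16), (214.5, 30), (223.5, -15), (235.5, -19), (250.5, 29), (254.5, -14), (257.5, -19)]
360 [(118.5, -16), (122.5, 48), (130.5, -81), (224.5, 32), (250.5, 26), (261.5, 17)]
350 [(118.5, -14), (122.5, 49), (130.5, -82), (224.5, 29), (250.5, 25), (261.5, 15), (269.5, -50)]
```

View pics/k.png

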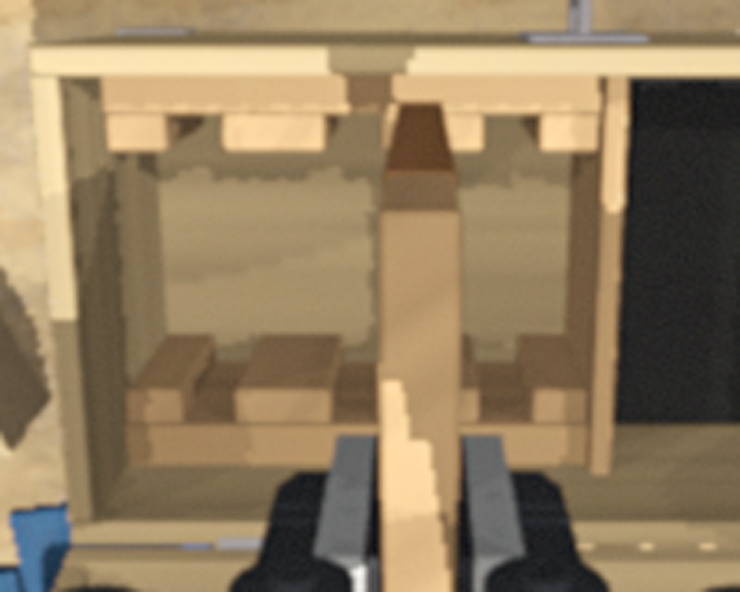

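Run:
```python
from h import *
pw=w2c('wrist')
x=np.array([np.cos(-.14),np.sin(-.14)]);y=np.array([-x[1],x[0]])
F=lambda u,v:(lambda p:np.round([p@x,p@y],1))(onz('wrist',u,v,70,pw)[:2])
print('x ends',F(192,139.8),F(192,223.5),F(278,139.8),F(278,223.5))
print('y front',F(192.5,146),F(235,146),F(278.5,146),'back',F(203.5,220),F(229.2,220),F(276.7,220))
c=lambda a,b:(a*x+b*y).round(1)
print(c(538.5,-210))
```

```text
x ends [ 493.2 -316.5] [ 585.9 -321.1] [ 493.  -227.2] [ 585.6 -225. ]
y front [ 499.6 -316.3] [ 499.5 -271.9] [ 499.4 -226.5] back [ 581.7 -308.1] [ 581.6 -279.4] [ 581.5 -226.6]
[ 503.9 -283.1]
```

```bash
python3 -m inch '{"offset":[[-6,-32,0],[-6.5,-31.5,0],[0,0,0],[0,0,0],[0,0,40],[0,0,35],[0,0,0],[0,0,0]],"spin":[0,0,0,0,0,0,0,0],"jaw":[1,1,1,1,1,1,1,1]}'
python3 -m inch '{"offset":[[0,0,8],[0,0,8],[0,0,8],[0,0,0]],"spin":[0,0,0,0],"jaw":[1,1,1,1]}'
python3 -c "
from h import *
go(489.7,-388.8,113,3.0015)"
```

```text
time_s: 10.95
tcp_pos: [490.0, -388.1, 189.6]
tool_rot: [0.069, 0.998, 0.0, -0.0]
wrist_force: [-0.1, 0.4, 0.7]
gripper_width: 0.096
finger_force: 42.1
time_s: 11.35
tcp_pos: [489.4, -388.4, 164.0]
tool_rot: [0.07, 0.998, 0.001, -0.001]
wrist_force: [-0.2, 0.6, -1.1]
gripper_width: 0.094
finger_force: 42.2
th 3.002 pos [ 489.4 -388.4  164. ] F [-0.2  0.6 -1.1] j6 -2.28 w 0.09 t 11.3 tiltz -1.000 tool d [-0.4 -0.5 51. ] |d|=51  spin(after) 0.00 units
```

```bash
python3 -m inch '{"offset":[[0,0,12],[0,0,12],[0,0,12],[0,0,8],[0,0,0],[0,0,4],[0,0,0]],"spin":[0,0,0,0,0,0,0],"jaw":[1,1,1,1,1,1,1]}'
python3 -c "
from h import *
go(489.7,-388.8,113,3.0015)"
```

```text
time_s: 12.05
tcp_pos: [490.0, -389.0, 117.2]
tool_rot: [0.07, 0.998, -0.0, -0.0]
wrist_force: [0.2, 0.2, -1.1]
gripper_width: 0.094
finger_force: 42.2
th 3.002 pos [ 490.  -389.   117.2] F [ 0.2  0.2 -1.1] j6 -2.28 w 0.09 t 12.1 tiltz -1.000 tool d [0.3 0.2 4.2] |d|=4  spin(after) 0.00 units
```

```bash
python3 -m inch '{"offset":[[0,0,2],[0,0,2],[0,0,0],[0,0,0]],"spin":[0,0,0,0],"jaw":[1,1,1,1]}'
python3 -m inch '{"offset":[[0,0,1.5],[0,0,0],[0,0,0]],"spin":[0,0,0],"jaw":[1,1,1]}'
```

```text
time_s: 12.45
tcp_pos: [490.4, -389.7, 114.9]
tool_rot: [0.07, 0.998, -0.001, 0.001]
wrist_force: [-1.4, 1.4, 4.7]
gripper_width: 0.093
finger_force: 43.0
time_s: 12.75
tcp_pos: [490.5, -390.0, 114.9]
tool_rot: [0.07, 0.998, -0.001, 0.001]
wrist_force: [-4.4, 3.5, 13.2]
gripper_width: 0.095
finger_force: 44.2
```

```bash
python3 -m inch '{"offset":[[0,0,-1],[0,0,0],[0,0,0],[0,0,-5],[0,0,-20],[0,0,-40],[0,0,-40]],"spin":[0,0,0,0,0,0,0],"jaw":[0.83,0.83,0.83,0.83,0.83,0.83,0.66]}'
python3 -m inch '{"offset":[[7,45,0],[7,45,0],[7,45,0],[7,45,0],[7,45,0],[7,45,0],[7,45,0],[7,45,0],[7,45,0],[7,45,0],[7,45,0],[7,45,0]],"spin":[0,0,0,0,0,0,0,0,0,0,0,0],"jaw":[0.66,0.66,0.66,0.66,0.66,0.66,0.66,0.66,0.66,0.66,0.66,0.66]}'
python3 -m inch '{"offset":[[7,45,0],[7,45,0],[7,45,0],[7,45,0],[0,0,0],[0,0,0],[0,0,0],[0,0,0]],"spin":[0,0,0,0,-1,-1,-0.47,0],"jaw":[0.66,0.66,0.66,0.66,0.66,0.66,0.66,0.66]}'
python3 -c "
from h import *
go(477.4,341.7,115,-2.936)
im=snap('side','l1.png');a=snap('wrist','l2.png')
cv2.imwrite('pics/l.png',np.hstack([cv2.resize(im[200:360,180:310,::-1],None,fx=2.4,fy=2.4),a[:,60:512,::-1]]))"
```

```text
time_s: 13.45
tcp_pos: [489.5, -388.4, 218.2]
tool_rot: [0.07, 0.998, 0.001, -0.001]
wrist_force: [0.7, -0.3, -0.1]
gripper_width: 0.325
finger_force: 0.0
time_s: 14.65
tcp_pos: [481.8, 159.4, 218.2]
tool_rot: [0.07, 0.998, 0.0, 0.0]
wrist_force: [0.1, -0.0, -0.3]
gripper_width: 0.338
finger_force: 0.0
time_s: 15.45
tcp_pos: [479.4, 339.8, 217.8]
tool_rot: [-0.102, 0.995, -0.0, -0.0]
wrist_force: [-0.5, 0.1, -0.4]
gripper_width: 0.34
finger_force: 0.0
th -2.937 pos [479.4 339.8 217.8] F [-0.5  0.1 -0.4] j6 -1.35 w 0.34 t 15.4 tiltz -1.000 tool d [  1.6   2.2 102.8] |d|=103  spin(after) -0.00 units
```

View pics/l.png

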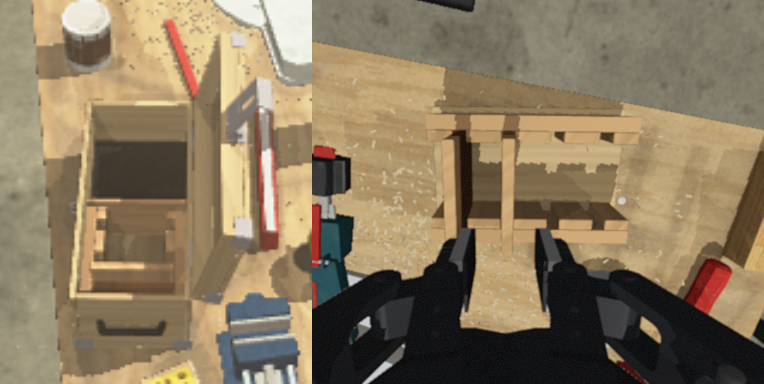

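Board C stands in the end groove (side crop (133,270)); board B is between the fingers. Same sequence for B into the middle groove.

```bash
python3 -m inch '{"offset":[[1.6,2.2,30],[0,0,30],[0,0,22],[0,0,20],[0,0,0],[0,0,0],[0,0,0],[0,0,0],[0,0,0],[0,0,0]],"spin":[0,0,0,0,0,0,0,0,0,0],"jaw":[0.66,0.66,0.66,0.66,0.66,1,1,1,1,1]}' 40
python3 -m inch '{"offset":[[0,0,-5],[0,0,-10],[0,0,-15],[0,0,-15],[0,0,-20],[0,0,-20],[0,0,-30],[0,0,-35],[0,0,0],[0,0,0]],"spin":[0,0,0,0,0,0,0,0,0,0],"jaw":[1,1,1,1,1,1,1,1,1,1]}'
python3 -c "
from h import *
go(496,-344.3,265,3.0015)"
```

```text
time_s: 16.55
tcp_pos: [478.2, 341.8, 117.1]
tool_rot: [-0.102, 0.995, 0.0, 0.001]
wrist_force: [-0.6, -0.1, 3.7]
gripper_width: 0.097
finger_force: 44.2
time_s: 17.55
tcp_pos: [477.9, 341.7, 267.9]
tool_rot: [-0.102, 0.995, 0.001, 0.001]
wrist_force: [0.3, -0.4, -0.9]
gripper_width: 0.099
finger_force: 43.7
th -2.937 pos [477.9 341.7 267.9] F [ 0.3 -0.4 -0.9] j6 -1.35 w 0.10 t 17.6 tiltz -1.000 tool d [ 121.9 -675.4    2.1] |d|=686  spin(after) 2.47 units
```

```bash
python3 -m inch '{"offset":[[4,-20,0],[6,-35,0],[8,-45,0],[8,-45,0],[8,-45,0],[8,-45,0],[8,-45,0],[8,-45,0],[8,-45,0],[8,-45,0],[8,-45,0],[8,-45,0]],"spin":[0,0,0,0,0,0,0,0,0,0,0,0],"jaw":[1,1,1,1,1,1,1,1,1,1,1,1]}'
python3 -m inch '{"offset":[[8,-45,0],[8,-45,0],[8,-45,0],[6,-25,0],[2,-10,0],[0,0,0],[0,0,0],[0,0,0],[0,0,0],[0,0,0]],"spin":[0,0,0,0,0,0.9,0.9,0.67,0,0],"jaw":[1,1,1,1,1,1,1,1,1,1]}'
python3 -c "
from h import *
go(496,-344.3,115,3.0015)"
```

```text
time_s: 18.75
tcp_pos: [491.0, -172.7, 264.5]
tool_rot: [-0.102, 0.995, 0.001, -0.001]
wrist_force: [1.9, -0.4, -0.3]
gripper_width: 0.092
finger_force: 43.6
time_s: 19.75
tcp_pos: [495.3, -343.2, 265.2]
tool_rot: [0.069, 0.998, 0.001, -0.0]
wrist_force: [1.0, -0.3, -0.7]
gripper_width: 0.102
finger_force: 43.6
th 3.004 pos [ 495.3 -343.2  265.2] F [ 1.  -0.3 -0.7] j6 -2.23 w 0.10 t 19.8 tiltz -1.000 tool d [ -1.   -1.1 150.2] |d|=150  spin(after) 0.02 units
```

```bash
python3 -m inch '{"offset":[[-1,-1,35],[0,0,40],[0,0,0],[0,0,0],[0,0,8],[0,0,8],[0,0,8],[0,0,0]],"spin":[0,0,0,0,0,0,0,0],"jaw":[1,1,1,1,1,1,1,1]}'
python3 -c "
from h import *
go(496,-344.3,115,3.0015)"
```

```text
time_s: 20.55
tcp_pos: [495.7, -344.9, 165.6]
tool_rot: [0.07, 0.998, 0.001, -0.001]
wrist_force: [-1.1, 0.0, -0.4]
gripper_width: 0.093
finger_force: 43.7
th 3.002 pos [ 495.7 -344.9  165.6] F [-1.1  0.  -0.4] j6 -2.23 w 0.09 t 20.6 tiltz -1.000 tool d [-0.3  0.5 50.6] |d|=51  spin(after) 0.00 units
```

```bash
python3 -m inch '{"offset":[[0,0,12],[0,0,12],[0,0,12],[0,0,8],[0,0,4],[0,0,2],[0,0,1],[0,0,0],[0,0,0]],"spin":[0,0,0,0,0,0,0,0,0],"jaw":[1,1,1,1,1,1,1,1,1]}'
python3 -m inch '{"offset":[[0,0,1.5],[0,0,0],[0,0,0]],"spin":[0,0,0],"jaw":[1,1,1]}'
```

```text
time_s: 21.45
tcp_pos: [496.5, -345.6, 116.3]
tool_rot: [0.07, 0.998, -0.0, 0.0]
wrist_force: [0.4, 0.2, -1.0]
gripper_width: 0.095
finger_force: 43.7
time_s: 21.75
tcp_pos: [496.6, -345.8, 115.1]
tool_rot: [0.07, 0.998, -0.001, 0.0]
wrist_force: [-1.1, 0.7, 3.6]
gripper_width: 0.098
finger_force: 44.2
```

```bash
python3 -m inch '{"offset":[[0,0,1],[0,0,0],[0,0,0],[0,0,0],[0,0,-5],[0,0,-20],[0,0,-40],[0,0,-40]],"spin":[0,0,0,0,0,0,0,0],"jaw":[1,0.83,0.83,0.83,0.83,0.83,0.83,0.66]}'
python3 -m inch '{"offset":[[7,45,0],[7,45,0],[7,45,0],[7,45,0],[7,45,0],[7,45,0],[7,45,0],[7,45,0],[7,45,0],[7,45,0],[7,45,0],[7,45,0]],"spin":[0,0,0,0,0,0,0,0,0,0,0,0],"jaw":[0.66,0.66,0.66,0.66,0.66,0.66,0.66,0.66,0.66,0.66,0.66,0.66]}'
python3 -m inch '{"offset":[[7,45,0],[7,45,0],[0,0,0],[0,0,0],[0,0,0],[0,0,0],[0,0,0]],"spin":[0,0,-1,-1,-0.47,0,0],"jaw":[0.66,0.66,0.66,0.66,0.66,0.66,0.66]}'
python3 -c "
from h import *
go(485.9,300.4,115,-2.936)
snap('side','m1.png');a=snap('wrist','m2.png')"
```

```text
time_s: 22.55
tcp_pos: [495.7, -344.8, 218.8]
tool_rot: [0.07, 0.998, 0.001, -0.001]
wrist_force: [0.5, -0.4, -0.2]
gripper_width: 0.323
finger_force: 0.0
time_s: 23.75
tcp_pos: [488.0, 203.0, 218.7]
tool_rot: [0.07, 0.998, 0.0, 0.0]
wrist_force: [0.6, -0.2, -0.6]
gripper_width: 0.34
finger_force: 0.0
time_s: 24.45
tcp_pos: [487.1, 292.1, 218.4]
tool_rot: [-0.101, 0.995, 0.0, 0.0]
wrist_force: [0.2, 0.5, -0.0]
gripper_width: 0.339
finger_force: 0.0
th -2.938 pos [487.1 292.1 218.4] F [ 0.2  0.5 -0. ] j6 -1.43 w 0.34 t 24.4 tiltz -1.000 tool d [ -0.5   8.4 103.4] |d|=104  spin(after) -0.02 units
```

```bash
python3 -m inch '{"offset":[[-0.5,8.4,20],[0,0,30],[0,0,22],[0,0,20],[0,0,11],[0,0,0],[0,0,0],[0,0,0],[0,0,0],[0,0,0],[0,0,0]],"spin":[0,0,0,0,0,0,0,0,0,0,0],"jaw":[0.66,0.66,0.66,0.66,0.66,0.66,1,1,1,1,1]}' 40
python3 -m inch '{"offset":[[0,0,-5],[0,0,-10],[0,0,-15],[0,0,-15],[0,0,-20],[0,0,-20],[0,0,-30],[0,0,-35],[0,0,0],[0,0,0]],"spin":[0,0,0,0,0,0,0,0,0,0],"jaw":[1,1,1,1,1,1,1,1,1,1]}'
python3 -c "
from h import *
go(502.3,-299.7,265,3.0015);snap('side','n1.png')"
```

```text
time_s: 25.65
tcp_pos: [486.8, 300.3, 116.6]
tool_rot: [-0.102, 0.995, -0.0, 0.001]
wrist_force: [0.1, -4.7, 6.8]
gripper_width: 0.097
finger_force: 42.6
time_s: 26.65
tcp_pos: [486.3, 301.4, 267.8]
tool_rot: [-0.103, 0.995, 0.001, 0.002]
wrist_force: [0.3, -0.4, -0.2]
gripper_width: 0.096
finger_force: 41.7
th -2.936 pos [486.3 301.4 267.8] F [ 0.3 -0.4 -0.2] j6 -1.42 w 0.10 t 26.6 tiltz -1.000 tool d [ 107.  -591.7    1.2] |d|=601  spin(after) 2.47 units
```

```bash
python3 -m inch '{"offset":[[4,-20,0],[6,-35,0],[8,-45,0],[8,-45,0],[8,-45,0],[8,-45,0],[8,-45,0],[8,-45,0],[8,-45,0],[8,-45,0],[8,-45,0],[8,-45,0]],"spin":[0,0,0,0,0,0,0,0,0,0,0,0],"jaw":[1,1,1,1,1,1,1,1,1,1,1,1]}'
python3 -m inch '{"offset":[[8,-45,0],[6,-28,0],[3,-14,0],[0,0,0],[0,0,0],[0,0,0],[0,0,0],[0,0,0]],"spin":[0,0,0,0.9,0.9,0.67,0,0],"jaw":[1,1,1,1,1,1,1,1]}'
python3 -c "
from h import *
go(502.3,-299.7,115,3.0015);im=snap('wrist','o.png')
cv2.imwrite('pics/o2.png',cv2.resize(im[100:300,100:420,::-1],None,fx=2.5,fy=2.5))"
```

```text
time_s: 27.9
tcp_pos: [499.7, -213.4, 263.8]
tool_rot: [-0.102, 0.995, 0.001, -0.001]
wrist_force: [-0.0, -0.3, -1.2]
gripper_width: 0.094
finger_force: 41.6
time_s: 28.7
tcp_pos: [501.5, -299.9, 264.7]
tool_rot: [0.069, 0.998, 0.001, -0.0]
wrist_force: [0.2, 0.2, -0.7]
gripper_width: 0.097
finger_force: 41.6
th 3.004 pos [ 501.5 -299.9  264.7] F [ 0.2  0.2 -0.7] j6 -2.17 w 0.10 t 28.7 tiltz -1.000 tool d [ -0.9   0.2 149.7] |d|=150  spin(after) 0.02 units
```

View pics/o2.png

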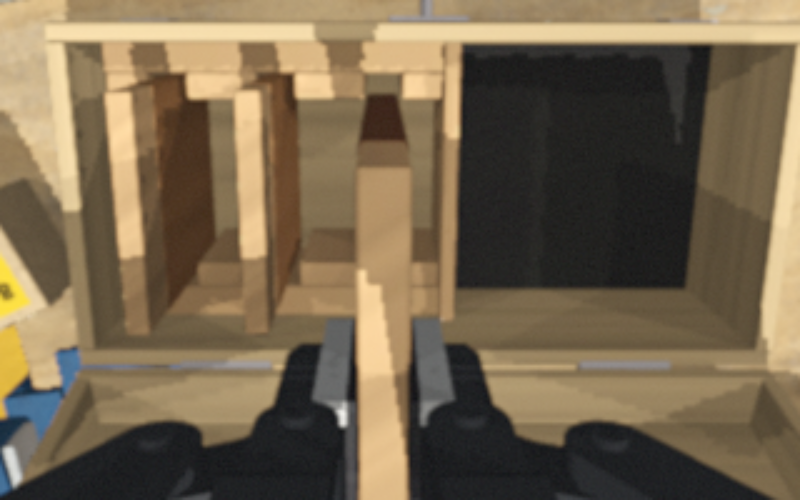

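Two boards stand in the first two grooves (crop columns 130 and 255); the third, held at column 383, lines up with the remaining groove (363–400). Lowering.

```bash
python3 -m inch '{"offset":[[-1,0,35],[0,0,40],[0,0,0],[0,0,0],[0,0,8],[0,0,8],[0,0,8],[0,0,0]],"spin":[0,0,0,0,0,0,0,0],"jaw":[1,1,1,1,1,1,1,1]}'
python3 -m inch '{"offset":[[0,0,6],[0,0,8],[0,0,0]],"spin":[0,0,0],"jaw":[1,1,1]}'
python3 -c "
from h import *
go(502.3,-299.7,115,3.0015)"
```

```text
time_s: 29.55
tcp_pos: [502.0, -300.6, 165.1]
tool_rot: [0.07, 0.998, 0.001, -0.001]
wrist_force: [-0.5, -0.9, -1.2]
gripper_width: 0.096
finger_force: 41.6
time_s: 29.85
tcp_pos: [501.9, -300.5, 150.7]
tool_rot: [0.07, 0.998, 0.001, -0.001]
wrist_force: [-0.3, 0.6, -0.8]
gripper_width: 0.095
finger_force: 41.6
th 3.002 pos [ 501.9 -300.5  150.7] F [-0.3  0.6 -0.8] j6 -2.16 w 0.09 t 29.9 tiltz -1.000 tool d [-0.4  0.8 35.7] |d|=36  spin(after) 0.00 units
```

```bash
python3 -m inch '{"offset":[[0,0,12],[0,0,12],[0,0,7],[0,0,3],[0,0,1.5],[0,0,1],[0,0,0],[0,0,0]],"spin":[0,0,0,0,0,0,0,0],"jaw":[1,1,1,1,1,1,1,1]}'
python3 -m inch '{"offset":[[0,0,0],[0,0,0],[0,0,0],[0,0,-5],[0,0,-20],[0,0,-40],[0,0,-50],[0,0,0],[0,0,0]],"spin":[0,0,0,0,0,0,0,0,0],"jaw":[0.83,0.83,0.83,0.83,0.83,0.83,0.5,0,0]}'
python3 -c "
from h import *
go(468,36,250,3.0015);snap('wrist','p1.png');snap('scene','p2.png');snap('side','p3.png')"
```

```text
time_s: 30.65
tcp_pos: [502.8, -301.3, 116.2]
tool_rot: [0.07, 0.998, -0.0, 0.0]
wrist_force: [0.5, -0.1, -0.3]
gripper_width: 0.097
finger_force: 41.7
time_s: 31.55
tcp_pos: [503.3, -301.7, 233.0]
tool_rot: [0.07, 0.998, -0.001, 0.002]
wrist_force: [-0.1, 0.1, -0.3]
gripper_width: 0.676
finger_force: 0.0
th 3.002 pos [ 503.3 -301.7  233. ] F [-0.1  0.1 -0.3] j6 -2.16 w 0.68 t 31.6 tiltz -1.000 tool d [ 82.  329.4 -18. ] |d|=340  spin(after) 0.00 units
```

```bash
python3 -m inch '{"offset":[[10,41,-2],[10,41,-2],[10,41,-2],[10,41,-2],[10,41,-2],[10,41,-2],[10,41,-2],[10,41,-2],[0,0,0],[0,0,0]],"spin":[0,0,0,0,0,0,0,0,0,0],"jaw":[0,0,0,0,0,0,0,0,0,0]}'
python3 - <<'E'
from h import *
go(468,36,250);pw=w2c('wrist');im=snap('wrist','q1.png');s=snap('side','q2.png')
cv2.imwrite('pics/q.png',np.hstack([im[:,:,::-1],cv2.resize(s[195:345,180:300,::-1],(300,384))])[:, :800])
hsv=cv2.cvtColor(im,cv2.COLOR_RGB2HSV);m=((hsv[...,1]<40)&(hsv[...,2]>150)).astype(np.uint8)
for c in cv2.findContours(m,0,2)[0]:
    if cv2.contourArea(c)>800: (u,v),r=cv2.minEnclosingCircle(c);e=cv2.fitEllipse(c);print((u,v,r),e,onz('wrist',*e[0],82,pw).round(1))
E
```

```text
time_s: 32.7
tcp_pos: [468.4, 35.6, 245.5]
tool_rot: [0.069, 0.998, -0.0, -0.001]
wrist_force: [0.4, -0.1, 0.2]
gripper_width: 1.002
finger_force: 0.0
th 3.004 pos [468.4  35.6 245.5] F [ 0.4 -0.1  0.2] j6 -1.60 w 1.00 t 32.7 tiltz -1.000 tool d [ 0.4  0.3 -4.5] |d|=5
(324.7574157714844, 316.9084167480469, 36.895233154296875) ((331.89208984375, 316.0082092285156), (39.73196792602539, 65.5744857788086), 67.01666259765625) [633.9 100.3  82. ]
(215.1714630126953, 195.83428955078125, 34.08415603637695) ((214.99615478515625, 196.35519409179688), (63.44754409790039, 67.37185668945312), 107.19110107421875) [481.4  -4.1  82. ]
```

View pics/q.png

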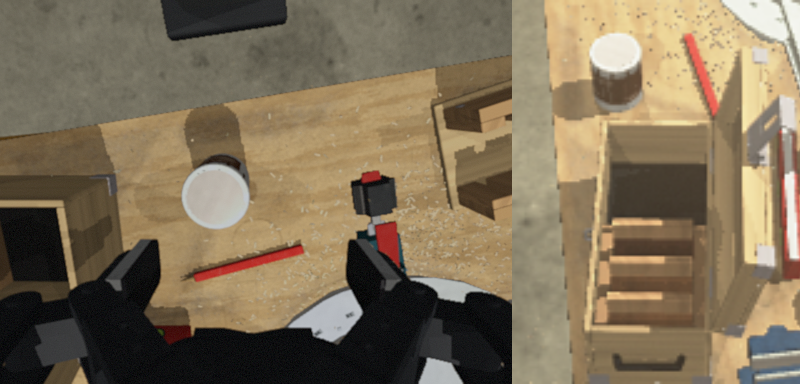

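The tin has been knocked: its top is now at wrist px (215,196) → about (481,-4). Side crop shows all three boards standing in the case. Going to the tin.

```bash
python3 -m inch '{"offset":[[-9.3,-18.5,30],[-9,-19,30],[0,0,30],[0,0,20],[0,0,0],[0,0,0]],"spin":[0,0,0,0,0,0],"jaw":[0,0,0,0,0,0]}'
python3 - <<'E'
from h import *
go(481.4,-4.1,62);pw=w2c('wrist');im=snap('wrist','r1.png')
hsv=cv2.cvtColor(im,cv2.COLOR_RGB2HSV);m=((hsv[...,1]<40)&(hsv[...,2]>150)).astype(np.uint8)
for c in cv2.findContours(m,0,2)[0]:
    if cv2.contourArea(c)>800: e=cv2.fitEllipse(c);print(e,onz('wrist',*e[0],82,pw).round(1))
E
```

```text
time_s: 33.4
tcp_pos: [482.1, -5.7, 136.9]
tool_rot: [0.071, 0.997, 0.0, -0.0]
wrist_force: [-0.5, 0.6, 0.1]
gripper_width: 0.999
finger_force: 0.0
th 3.000 pos [482.1  -5.7 136.9] F [-0.5  0.6  0.1] j6 -1.68 w 1.00 t 33.4 tiltz -1.000 tool d [ 0.9  1.5 74.9] |d|=75
((255.2653045654297, 213.1192626953125), (97.58406829833984, 103.81456756591797), 87.97956085205078) [480.9  -4.   82. ]
```

```bash
python3 -m inch '{"offset":[[1.1,1.6,0],[0,0,30],[0,0,30],[0,0,15],[0,0,0],[0,0,0],[0,0,0],[0,0,0],[0,0,0]],"spin":[0,0,0,0,0,0,0,0,0],"jaw":[0,0,0,0,0.6,0.6,0.6,0.6,0.6]}' 40
python3 -m inch '{"offset":[[0,0,-5],[0,0,-15],[0,0,-25],[0,0,-30],[0,0,-30],[0,0,-25],[0,0,0],[0,0,0]],"spin":[0,0,0,0,0,0,0,0],"jaw":[0.6,0.6,0.6,0.6,0.6,0.6,0.6,0.6]}'
python3 - <<'E'
from h import *
go(514.8,-210.6,190,3.0015)
E
```

```text
time_s: 34.35
tcp_pos: [481.4, -3.1, 62.3]
tool_rot: [0.07, 0.998, -0.0, 0.0]
wrist_force: [0.2, -0.5, -2.2]
gripper_width: 0.783
finger_force: 45.6
time_s: 35.15
tcp_pos: [480.9, -3.0, 191.5]
tool_rot: [0.07, 0.998, -0.0, 0.0]
wrist_force: [-0.2, 0.5, -5.0]
gripper_width: 0.78
finger_force: 46.4
th 3.002 pos [480.9  -3.  191.5] F [-0.2  0.5 -5. ] j6 -1.67 w 0.78 t 35.1 tiltz -1.000 tool d [ -62.6 -200.8    1.5] |d|=210  spin(after) 0.00 units
```

```bash
python3 -m inch '{"offset":[[-6,-20,0],[-11,-35,0],[-13,-42,0],[-13,-42,0],[-12,-38,0],[-7.6,-23.8,0],[0,0,0],[0,0,0],[0,0,0]],"spin":[0,0,0,0,0,0,0,0,0],"jaw":[0.6,0.6,0.6,0.6,0.6,0.6,0.6,0.6,0.6]}'
python3 -m inch '{"offset":[[0,0,15],[0,0,20],[0,0,20],[0,0,15],[0,0,10],[0,0,6],[0,0,4],[0,0,0],[0,0,0]],"spin":[0,0,0,0,0,0,0,0,0],"jaw":[0.6,0.6,0.6,0.6,0.6,0.6,0.6,0.6,0.6]}'
python3 - <<'E'
from h import *
go(514.8,-210.6,98,3.0015)
E
```

```text
time_s: 36.05
tcp_pos: [514.3, -209.2, 190.1]
tool_rot: [0.07, 0.998, 0.001, -0.001]
wrist_force: [0.1, 0.0, -3.6]
gripper_width: 0.78
finger_force: 46.7
time_s: 36.95
tcp_pos: [515.6, -210.9, 102.5]
tool_rot: [0.07, 0.998, -0.0, 0.001]
wrist_force: [-0.3, -0.7, -3.8]
gripper_width: 0.782
finger_force: 46.7
th 3.002 pos [ 515.6 -210.9  102.5] F [-0.3 -0.7 -3.8] j6 -2.02 w 0.78 t 37.0 tiltz -1.000 tool d [0.8 0.2 4.5] |d|=5  spin(after) 0.00 units
```

```bash
python3 -m inch '{"offset":[[0,0,2],[0,0,2],[0,0,1],[0,0,0],[0,0,0]],"spin":[0,0,0,0,0],"jaw":[0.6,0.6,0.6,0.6,0.6]}'
python3 -m inch '{"offset":[[0,0,0],[0,0,0],[0,0,0],[0,0,-10],[0,0,-30],[0,0,-45],[0,0,-45],[0,0,-45],[0,0,-45],[0,0,0],[0,0,0]],"spin":[0,0,0,0,0,0,0,0,0,0,0],"jaw":[0.12,0.12,0.12,0.12,0.12,0.12,0.5,1,1,1,1]}'
python3 - <<'E'
from h import *
go(514.8,-210.6,320,3.0015)
a=snap('scene','s1.png');b=snap('side','s2.png');c=snap('wrist','s3.png')
cv2.imwrite('pics/s.png',np.hstack([cv2.resize(a[70:200,200:360,::-1],(400,325)),cv2.resize(b[200:356,190:380,::-1],(396,325))]))
print('can',onz('side',323,262,0).round(),onz('side',325,216,190).round(),'level',onz('side',291,235,30).round(),onz('side',293,300,30).round())
E
```

```text
time_s: 37.45
tcp_pos: [515.6, -210.9, 98.2]
tool_rot: [0.07, 0.998, -0.0, 0.0]
wrist_force: [-2.8, 1.6, 5.7]
gripper_width: 0.783
finger_force: 47.6
time_s: 38.55
tcp_pos: [515.5, -210.9, 318.7]
tool_rot: [0.07, 0.998, -0.001, 0.002]
wrist_force: [0.4, -0.1, -0.0]
gripper_width: 0.018
finger_force: 0.0
th 3.002 pos [ 515.5 -210.9  318.7] F [ 0.4 -0.1 -0. ] j6 -2.02 w 0.02 t 38.5 tiltz -1.000 tool d [ 0.7  0.2 -1.3] |d|=1  spin(after) 0.00 units
can [ 791. -172.    0.] [ 784. -146.  190.] level [704. -73.  30.] [ 666. -317.   30.]
```

View pics/s.png

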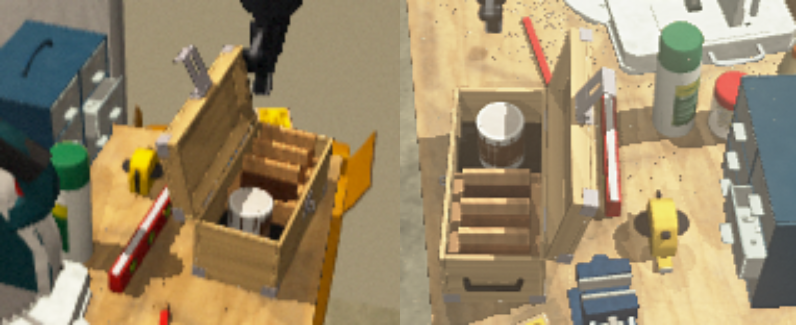

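Tin and all three boards stand in the case; lid upright, hasp pointing up at its top; spray can is well clear of the sweep.

```bash
python3 -m inch '{"offset":[[-25,0,0],[-45,0,0],[-45,0,0],[-43,0,0],[0,0,0],[0,0,0],[0,0,40],[0,0,42],[0,0,0],[0,0,0]],"spin":[0,0,0,0,0,0,0,0,0,0],"jaw":[1,1,1,1,1,1,1,1,1,1]}'
python3 - <<'E'
from h import *
s=sense();p=s['tcp_pos'];cx=p[0]*.9902-p[1]*.1395-539.2
print('case x',cx.round(1),'z',p[2].round(1),s['wrist_force'].round(1))
px,pz=cx,p[2]
for d in range(100,-6,-8):
    ph=np.radians(d-2);a=ph+np.arctan2(31,115);x=67-119.1*np.cos(a)+11;z=110+119.1*np.sin(a)+11
    print(d,round(x),round(z),'tool',round(-(x-px),1),round(-(z-pz),1));px,pz=x,z
E
```

```text
time_s: 39.7
tcp_pos: [670.2, -232.3, 234.5]
tool_rot: [0.07, 0.998, 0.0, -0.001]
wrist_force: [0.8, 0.6, 0.3]
gripper_width: -0.003
finger_force: 0.0
case x 156.9 z 234.5 [0.8 0.6 0.3]
100 125 231 tool 32.2 3.9
92 109 236 tool 15.7 -5.4
84 93 239 tool 16.3 -3.2
76 76 240 tool 16.6 -0.9
68 60 239 tool 16.6 1.4
60 43 235 tool 16.2 3.7
52 28 229 tool 15.5 5.9
44 13 221 tool 14.5 8.0
36 0 211 tool 13.3 10.0
28 -12 199 tool 11.8 11.7
20 -22 186 tool 10.0 13.3
12 -30 171 tool 8.1 14.5
4 -36 156 tool 6.0 15.5
-4 -40 140 tool 3.8 16.2
```

```bash
python3 -m inch '{"offset":[[16,0,2],[16,0,2],[16,0,-5],[16,0,-3],[16.5,0,-1],[16.5,0,1.5],[16,0,3.7],[15.5,0,6],[0,0,0],[0,0,0]],"spin":[0,0,0,0,0,0,0,0,0,0],"jaw":[1,1,1,1,1,1,1,1,1,1]}'
python3 - <<'E'
from h import *
s=sense();p=s['tcp_pos'];cx=p[0]*.9902-p[1]*.1395-539.2
print('case x',cx.round(1),'z',p[2].round(1),s['wrist_force'].round(1))
b=snap('side','t.png');cv2.imwrite('pics/t2.png',cv2.resize(b[180:360,180:330,::-1],None,fx=2.5,fy=2.5))
E
```

```text
time_s: 40.7
tcp_pos: [544.6, -215.2, 230.4]
tool_rot: [0.07, 0.998, -0.001, 0.001]
wrist_force: [0.0, -0.3, -0.6]
gripper_width: 0.001
finger_force: 0.0
case x 30.1 z 230.4 [ 0.  -0.3 -0.6]
```

View pics/t2.png

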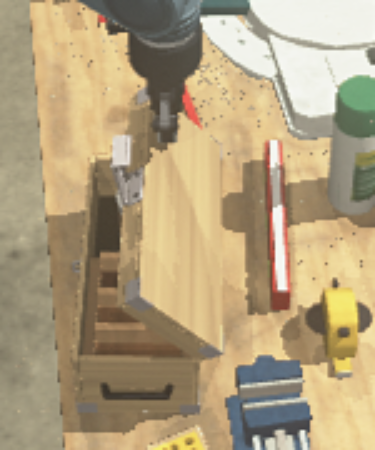

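The lid is at roughly half-way, pushed by the fingertips at (165,130); continuing the arc.

```bash
python3 -m inch '{"offset":[[14.5,0,8],[13.3,0,10],[11.8,0,11.7],[10,0,13.3],[8,0,14.5],[6,0,15.5],[0,0,0],[0,0,0]],"spin":[0,0,0,0,0,0,0,0],"jaw":[1,1,1,1,1,1,1,1]}'
python3 -m inch '{"offset":[[1,0,4],[0,0,3],[0,0,0],[0,0,0]],"spin":[0,0,0,0],"jaw":[1,1,1,1]}'
```

```text
time_s: 41.55
tcp_pos: [481.6, -205.9, 155.5]
tool_rot: [0.07, 0.998, 0.0, -0.0]
wrist_force: [-0.1, 0.1, 0.4]
gripper_width: 0.003
finger_force: 0.0
time_s: 41.95
tcp_pos: [481.4, -206.4, 151.9]
tool_rot: [0.07, 0.998, -0.001, 0.001]
wrist_force: [-6.5, 3.4, 15.3]
gripper_width: -0.001
finger_force: 7.8
```

```bash
python3 -m inch '{"offset":[[0,0,3],[0,0,0],[0,0,0],[0,0,0]],"spin":[0,0,0,0],"jaw":[1,1,1,1]}'
python3 -m inch '{"offset":[[0,0,-20],[0,0,-35],[0,0,-35],[30,-35,0],[35,-35,0],[0,0,0],[0,0,0]],"spin":[0,0,0,0,0,0,0],"jaw":[1,1,1,1,1,1,1]}'
cat >> h.py <<'E'
def cs():
    s=sense();p=s['tcp_pos'];print('case',round(p[0]*.9902-p[1]*.1395-539.2,1),round(p[0]*.1395+p[1]*.9902+209.7,1),p[2].round(1),'F',s['wrist_force'].round(1),'t',round(s['time_s'],1))
E
python3 - <<'E'
from h import *
cs();go(0,0,0,3.0015)
x=np.array([.9902,-.1395]);y=np.array([.1395,.9902])
im=snap('side','u.png');sc=snap('scene','u2.png');W=lambda a,b,z:np.r_[(539.2+a)*x+(b-209.7)*y,z]
# shut-lid check: predicted corners of shut lid top, and lightness around
for b in(-139,139):
  for a in(-67,67): print(b,a,proj('side',W(a,b,141)).round(1),proj('scene',W(a,b,141)).round(1))
E
```

```text
time_s: 42.35
tcp_pos: [481.5, -206.4, 151.8]
tool_rot: [0.069, 0.998, -0.001, 0.0]
wrist_force: [-15.2, 8.8, 33.8]
gripper_width: 0.003
finger_force: 16.7
time_s: 43.05
tcp_pos: [406.0, -266.7, 236.1]
tool_rot: [0.071, 0.997, -0.0, 0.001]
wrist_force: [0.3, -1.0, -0.9]
gripper_width: -0.001
finger_force: 0.0
case -100.0 2.2 236.1 F [ 0.3 -1.  -0.9] t 43.0
th 2.999 pos [ 406.  -266.7  236.1] F [ 0.3 -1.  -0.9] j6 -2.24 w -0.00 t 43.0 tiltz -1.000 tool d [440.  206.6 235.5] |d|=540  spin(after) -0.02 units
-139 -67 [207.2 318.1] [334.8 118.7]
-139 67 [259.3 318.7] [302.9 111.3]
139 -67 [215.1 235. ] [313.3 161.5]
139 67 [260.1 235.5] [277.8 151.9]
```

```bash
python3 -m inch '{"offset":[[5,-2,30],[0,0,30],[0,0,11],[0,0,0]],"spin":[0,0,0,0],"jaw":[1,1,1,1]}'
python3 -c "from h import *;cs()"
python3 -m inch '{"offset":[[0,0,8],[0,0,8],[0,0,8],[0,0,8],[0,0,0],[0,0,0]],"spin":[0,0,0,0,0,0],"jaw":[1,1,1,1,1,1]}'
python3 -c "from h import *;cs()"
```

```text
time_s: 43.55
tcp_pos: [400.8, -265.8, 162.9]
tool_rot: [0.069, 0.998, 0.001, -0.001]
wrist_force: [-0.1, 0.5, 1.4]
gripper_width: 0.002
finger_force: 0.0
case -105.2 2.5 162.9 F [-0.1  0.5  1.4] t 43.5
time_s: 44.15
tcp_pos: [400.9, -267.2, 132.4]
tool_rot: [0.07, 0.998, 0.0, -0.0]
wrist_force: [-0.7, 0.2, 0.1]
gripper_width: -0.001
finger_force: 0.0
case -105.0 1.0 132.4 F [-0.7  0.2  0.1] t 44.1
```

```bash
python3 -m inch '{"offset":[[0,-1,6],[-1.6,0,5.8],[-3,0,5.3],[-4.3,0,4.2],[-5.2,0,3],[-5.9,0,1.6],[0,0,0],[0,0,0]],"spin":[0,0,0,0,0,0,0,0],"jaw":[1,1,1,1,1,1,1,1]}'
python3 -c "from h import *;cs()"
python3 -m inch '{"offset":[[-2,0,0],[-2,0,0],[0,0,0],[0,0,0]],"spin":[0,0,0,0],"jaw":[1,1,1,1]}'
python3 -c "from h import *;cs()"
```

```text
time_s: 44.95
tcp_pos: [421.1, -271.0, 106.7]
tool_rot: [0.07, 0.998, 0.0, 0.0]
wrist_force: [-0.6, 0.5, 0.2]
gripper_width: 0.002
finger_force: 0.2
case -84.5 0.1 106.7 F [-0.6  0.5  0.2] t 45.0
time_s: 45.35
tcp_pos: [421.5, -271.0, 106.5]
tool_rot: [0.069, 0.998, 0.001, -0.004]
wrist_force: [-17.3, 1.5, 8.5]
gripper_width: 0.0
finger_force: 8.4
case -84.0 0.1 106.5 F [-17.3   1.5   8.5] t 45.4
```

```bash
python3 -m inch '{"offset":[[5,0,0],[20,0,0],[30,0,0],[10,0,-20],[0,0,-40],[0,0,-40],[0,0,0],[0,0,0]],"spin":[0,0,0,0,0,0,0,0],"jaw":[1,1,1,1,1,1,1,1]}'
python3 - <<'E'
from h import *
cs()
x=np.array([.9902,-.1395]);y=np.array([.1395,.9902]);W=lambda a,b,z:np.r_[(539.2+a)*x+(b-209.7)*y,z]
for n in('scene','wrist','side'):
    pw=w2c(n);im=snap(n,'v_%s.png'%n);hsv=cv2.cvtColor(im,cv2.COLOR_RGB2HSV)
    S=lambda P:(lambda q:(q.round().astype(int).tolist(),hsv[int(round(q[1])),int(round(q[0]))].tolist()) if 0<=q[0]<512 and 0<=q[1]<384 else (q.round().tolist(),None))(proj(n,P,pw))
    print(n,'closed strap',[S(W(-74,b,z)) for b,z in((-14,105),(14,105),(-14,75),(14,75))],'lip',S(W(-84,0,57)),'\n  open',[S(W(-71-r,12,118)) for r in(20,40,55)],'\n 0.3rad',S(W(-71-22,10,57)))
    print('  lid top',[S(W(a,b,141)) for a,b in((-60,-125),(-60,125),(60,125))])
E
```

```text
time_s: 46.15
tcp_pos: [360.9, -263.2, 208.2]
tool_rot: [0.07, 0.998, -0.001, 0.002]
wrist_force: [-0.1, 0.8, -0.8]
gripper_width: 0.003
finger_force: 0.0
case -145.1 -0.6 208.2 F [-0.1  0.8 -0.8] t 46.1
scene closed strap [([326, 145], [14, 88, 84]), ([324, 149], [13, 29, 78]), ([325, 151], [8, 29, 104]), ([323, 155], [8, 32, 87])] lip ([326, 157], [5, 28, 119]) 
  open [([329, 147], [16, 74, 86]), ([334, 148], [20, 255, 227]), ([338, 149], [18, 249, 184])] 
 0.3rad ([328, 159], [17, 153, 143])
  lid top [([332, 120], [21, 128, 244]), ([313, 159], [22, 123, 236]), ([281, 150], [20, 136, 232])]
wrist closed strap [([236, 277], [120, 31, 33]), ([269, 277], [130, 21, 37]), ([238, 260], [90, 6, 85]), ([268, 260], [90, 3, 79])] lip ([253, 242], [150, 10, 26]) 
  open [([268, 267], [120, 25, 31]), ([268, 243], [150, 3, 87]), ([269, 225], [18, 98, 158])] 
 0.3rad ([263, 234], [90, 3, 102])
  lid top [([84, 320], [130, 28, 27]), ([422, 320], [110, 46, 33]), ([402.0, 443.0], None)]
side closed strap [([209, 285], [18, 34, 127]), ([210, 277], [14, 33, 132]), ([210, 291], [17, 89, 197]), ([211, 283], [22, 89, 242])] lip ([208, 291], [15, 29, 142]) 
  open [([204, 275], [17, 97, 145]), ([197, 275], [22, 55, 166]), ([191, 275], [21, 57, 169])] 
 0.3rad ([205, 288], [13, 31, 149])
  lid top [([210, 313], [22, 87, 238]), ([217, 239], [19, 96, 220]), ([258, 239], [20, 91, 224])]
```

```bash
python3 -c "
from plant import *
print(sign_off())"
```

```text
the job is handed in; nothing more can be done
None
```

I put all three boards and the tin upright in the case, shut the lid, swung the hasp home over the staple, and handed the job in at about 46 s; no verdict came back, and the final lid and hasp checks were by force readings and pixel colours only.

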